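# Switch the microscope lamp off and pry its stuck cover

### The arm

A 6-joint arm with a two-finger parallel gripper is mounted at the origin on the work surface. World frame = base frame: x ahead of the robot, y to its left, z up, the work surface at z = 0. Lengths are in mm, angles in degrees, forces in N, time in s.
With the tool pointing down it reaches from about 300 to 850 mm from the base axis. Payload 4.2 kg.
Tool frame: the origin (TCP) lies at the very end of the fingers, on their centre line; the grasp point (between the pads) lies 19 mm behind it (hold_point_z is the z of the grasp point in the tool frame, in mm); z points along the fingers, y is the direction in which the jaws open and shut (so a half turn about z gives the same grasp; the last joint's range is limited). The gripper opens to 91 mm and grips with 3 to 60 N. Pads are 32 mm wide; open, the fingers measure 118 mm over their backs; the gripper's body (76 mm by 178 mm) begins 60 mm behind the grasp point.
Start: joints at [75.917, 18.312, 89.639, -0, 72.044, -1.146], TCP at [128.736, 560.42, 213.976] pointing down, gripper open.
Joint ranges: [-177.97, 177.97], [-48.28, 115.42], [12.27, 149.76], [-77.06, 257.06], [2.81, 150.46], [-146.56, 146.56]. Speed limits (degrees/s): [147.25, 147.25, 180, 180, 180, 180].

### API

Orientations are given as [roll, pitch, yaw] about the fixed x, y, z axes, in that order (R = Rz(yaw) Ry(pitch) Rx(roll)).
In Python, from workcell import state, grab_frame, job_done, hold_point_z gives the robot as it stands. The module is installed in compiled form; this text tells all that it offers.
- The arm moves only by the shell command python3 -m creep 'ROWS' [FORCE]. ROWS is JSON, a list of rows, each a list of 7 numbers: the closure, from 0 (fully open) to 1 (shut), then the shift along the tool's x, y, z in mm, then the turn, a rotation vector about the tool's x, y, z in degrees. A call has 1 to 5 rows; each row shifts and turns the commanded pose from where the row before left it, along the tool's axes as they then stand; what a row does not reach is not made up. A row lasts 1/8 s, in which the tool goes at most 62.5 mm and 10.7 degrees, less where a joint would pass 70% of its speed; a pose out of reach is approached as far as the arm can. A call is refused whole if a number of a shift passes 62.5 or a number of a turn 10.7, either way. A call with a gripper value outside its range is refused whole. The fingers move at their own pace and stop on an object; FORCE is the grip in N (left out, the last holds). Time passes only in rows, so rows that do not move let the fingers close. It gives the time, the measured TCP pose, the force and the opening at its end, in the units of the state.
- state(): the state, without advancing time (a new reading comes with each control period).
- grab_frame(name): name is "scene" or "top"; returns a dict with "frame" (420x560x3 uint8, red, green, blue), "fx", "fy", "cx", "cy" (pixels), "view" (4x4, takes a point from world to camera coordinates). Camera axes: x right, y down, z forward; pixel columns grow to the right and rows downward; lengths in mm; the calibration is good to about 2 mm. A picture is of the moment at which its call begins. There is no depth.
- job_done(): hands the job in, once; it reports no verdict.
The state is a dict: "time_s": time; "qpos": joint angles; "qvel": joint speeds; "effort": joint torques, N m; "ee_pos": TCP position; "ee_rot": TCP orientation; "force": force on the tool from outside, world axes, zero at the start; "torque": the same for the moment, N m; "gripper_width": finger opening in mm.
Only numpy, scipy, OpenCV 4.12 (cv2) and the standard library are available. Lean on these libraries where they do the work, as an engineer would, in place of code of your own. Each camera call takes 0.05 s, during which the arm holds its last target.

### The job

Turn the lamp unit's selector knob until its pointer clicks in at the open-ring mark (lamp off). Only then use the pry bar, set over the steel ridge with its tip under the overhanging lip, to lever the stuck cover up until its lip stands about 10 mm higher and stays ajar; do not pull on the cover with the gripper. Finally lay the bar back down on the bench, and leave the jar, mouse and slide tray where they are.

Things in the scene. Friction and masses are not known exactly. Their poses are not given: they have to be found in the camera images.
- unit: the fixed lamp unit, white box standing on the bench; origin at its underside. In its own frame (mm): x is across, y runs along its length, z up. From -y to +y: a control deck (y -230 to -70, x +-80, top at z 90) with the selector; a lamp well (y -70 to 55, top z 90) closed by the cover; a lower step (y 54 to 130, x +-80, top z 60) carrying the steel ridge. The front wall under the cover's lip stands at y 55. Unit yaw is within about 0.25 rad of the world frame.
- selector (a joint): selector angle (rad), grows clockwise seen from above; clicks at 0, 0.628, 1.257, 1.885 and 2.513 (36 degrees apart, end stops just beyond). Detent about 0.15 N m to get past, and it draws the knob into the nearest click. At 0 the pointer is at -18 degrees from the unit's +x axis (seen from above, anticlockwise positive). It starts at one of the first two clicks.
- selector_grip (a point): on the selector's vertical axis at unit (0, -150), 128 mm above the bench, a good height to pinch. The knob is a black upright bar grip: 62 mm x 16 mm (from 36 mm behind the axis to 26 mm ahead of it), narrowing to a nose 9 mm wide that ends 42 mm ahead of the axis; bar from 105 to 147 mm above the bench, above a 62 mm round skirt. The point's x axis points along the grip to the pointer nose; y is across the 16 mm.
- selector_pointer (a point): end of the selector's nose, 42 mm from the axis, same height as selector_grip
- ring_mark (a point): centre of the open-ring mark (white ring 16 mm outside, dark centre) flat on the deck, 54 mm from the selector's axis: the off position. It lies at the third, fourth or fifth click; the four other clicks have solid white 9 mm dots.
- cover (a joint): cover angle (rad), 0 shut, grows as it opens to 0.3; hinge along unit x at unit y -67, z 90. Stuck: a stiff friction hinge of about 2 N m (14 N at the lip), stays where it is left.
- cover_lip (a point): middle of the lower edge of the cover's lip, unit (0, 75, 90) when shut. The cover is an aluminium plate 150 x 140 x 10 mm; its +y end overhangs the front wall by 20 mm, open underneath down to the step.
- fulcrum (a point): middle of the rounded top of the steel ridge (70 mm long along unit x, 10 mm thick) at unit (0, 115, 80): 40 mm in front of the lip and 10 mm lower than the lip's underside
- bar_grip (a point): centre of the pry bar's handle (black, 90 x 24 x 24 mm), 12 mm above the bench when it lies flat. The point's x axis points along the bar to the blade's tip, z up. The steel blade, 18 mm wide and 5 mm thick, leaves the handle's end 45 mm from here at mid-height and ends 145 mm from here. Mass about 0.2 kg, balanced about 33 mm towards the tip.
- bar_tip (a point): end of the blade, mid-thickness, 145 mm from bar_grip along its x
- bar: the pry bar; origin under its handle's centre, x towards the tip
- slide_tray: bystander: white open tray of glass slides, 90 x 200 x 40 mm, origin at its underside
- jar: bystander: screw-top jar, 68 mm across, 85 mm high, origin at its underside
- mouse: bystander: black computer mouse 105 x 60 x 31 mm, origin at its underside
Things that resemble listed ones, but are neither listed nor needed, are in the scene too. There is more than one size of the bar; the job needs the middle-sized.

How it is judged:
By the outcome, as a careful person would: the job done as asked, in the order asked, and still so for the second after the job is handed in, with the robot touching nothing.
It also fails if it takes over 72 s, if anything falls off the work surface, if the arm or the gripper's body presses on something with over 40 N, if the wrist force passes 120 N, or if a joint passes its speed limit or range.

## Working session

There is one attempt and no reset: what is moved stays moved. The work goes in short steps, Python scripts to look and compute and a shell command to move; the robot and the scene stay as the last step left them, time stands still between calls to the robot, and variables do not carry over. Pictures are saved under pics/ and viewed, and the job is handed in when it is done.

```bash
mkdir -p pics; ls
python3 - <<'E'
from workcell import *
import cv2,pickle
s=state();print(s,hold_point_z)
for n in("scene","top"):
    f=grab_frame(n);pickle.dump(f,open(n+".pkl","wb"))
    cv2.imwrite(f"pics/{n}0.png",f["frame"][:,:,::-1]);print(n,f["fx"],f["cx"],f["cy"],f["view"])
E
```

```text
pics
{'time_s': 0.0, 'qpos': array([ 7.59168207e+01,  1.83501195e+01,  8.97081962e+01, -1.62566241e-04,
        7.20434120e+01, -1.14407418e+00]), 'qvel': array([-0.02095921,  0.03090449,  0.02397383, -0.00559243,  0.0572468 ,
        0.00466571]), 'effort': array([ 1.12646187e-03, -4.12467206e+01, -2.31976819e+01,  7.28404149e-02,
        4.58560477e-02, -1.84031041e-04]), 'ee_pos': array([128.60662405, 559.89849681, 213.12340921]), 'ee_rot': array([-1.79898289e+02, -1.87662113e-03,  1.67060943e+02]), 'force': array([ 0.20349996, -0.33435653, -0.67415027]), 'torque': array([-0.03051609, -0.030554  , -0.01394596]), 'gripper_width': 91.15092005257209} -18.8
scene 483.8481928331678 280.28836729746337 208.05012136034304 [[-8.02179579e-01  5.97076480e-01  2.75693976e-03  4.28156642e+02]
 [ 4.26344283e-01  5.76019168e-01 -6.97447109e-01 -1.86942544e+02]
 [-4.18017315e-01 -5.58302422e-01 -7.16630958e-01  1.74087223e+03]
 [ 0.00000000e+00  0.00000000e+00  0.00000000e+00  1.00000000e+00]]
top 505.7328990739577 272.3589463852787 211.63650986302855 [[-2.09180043e-02 -9.99466188e-01 -2.50953507e-02  5.81679830e+01]
 [-9.93085387e-01  2.36715373e-02 -1.14982920e-01  5.59425608e+02]
 [ 1.15515586e-01  2.25166128e-02 -9.93050427e-01  1.33554023e+03]
 [ 0.00000000e+00  0.00000000e+00  0.00000000e+00  1.00000000e+00]]
```

View pics/top0.png

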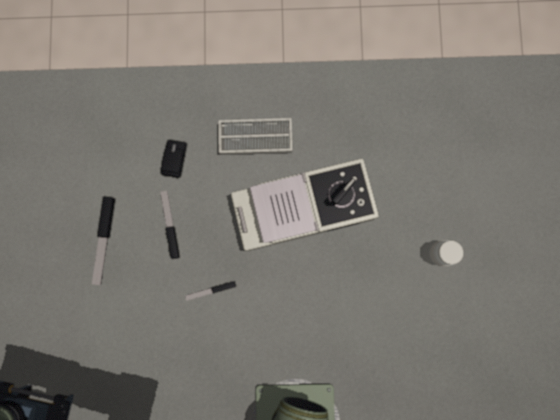

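View pics/scene0.png

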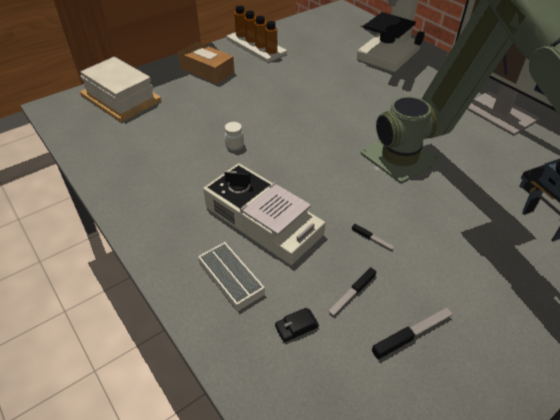

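The top view shows the unit (step at 243,220, cover at 283,208, selector at 342,193), the mid-sized bar (handle 173,243, tip 166,193), mouse 174,158, tray 255,136 and jar 450,252. Next I zoom in.

```bash
cat > h.py <<'E'
import numpy as np,cv2,pickle
from scipy.spatial.transform import Rotation as R
def load(n): return pickle.load(open(n+".pkl","rb"))
def ray(f,u,v):
    V=np.array(f["view"]);r=V[:3,:3];t=V[:3,3]
    return -r.T@t, r.T@np.array([(u-f["cx"])/f["fx"],(v-f["cy"])/f["fy"],1])
def onz(f,u,v,z):
    o,d=ray(f,u,v);return o+d*(z-o[2])/d[2]
def proj(f,p):
    V=np.array(f["view"]);c=V[:3,:3]@np.asarray(p,float)+V[:3,3]
    return np.array([f["fx"]*c[0]/c[2]+f["cx"],f["fy"]*c[1]/c[2]+f["cy"]])
def tri(f1,p1,f2,p2):
    o1,d1=ray(f1,*p1);o2,d2=ray(f2,*p2)
    A=np.stack([d1,-d2],1);x=np.linalg.lstsq(A,o2-o1,rcond=None)[0]
    a=o1+d1*x[0];b=o2+d2*x[1];return (a+b)/2,np.linalg.norm(a-b)
def crop(f,x0,x1,y0,y1,s,name):
    cv2.imwrite(name,cv2.resize(f["frame"][y0:y1,x0:x1,::-1],None,fx=s,fy=s,interpolation=cv2.INTER_CUBIC))
E
python3 - <<'E'
from h import *
crop(load("top"),225,385,155,255,5,"pics/a1.png")
crop(load("top"),150,250,180,310,4.6,"pics/a2.png")
crop(load("scene"),195,335,160,260,5.6,"pics/a3.png")
E
```

```text
(no output)
```

View pics/a1.png

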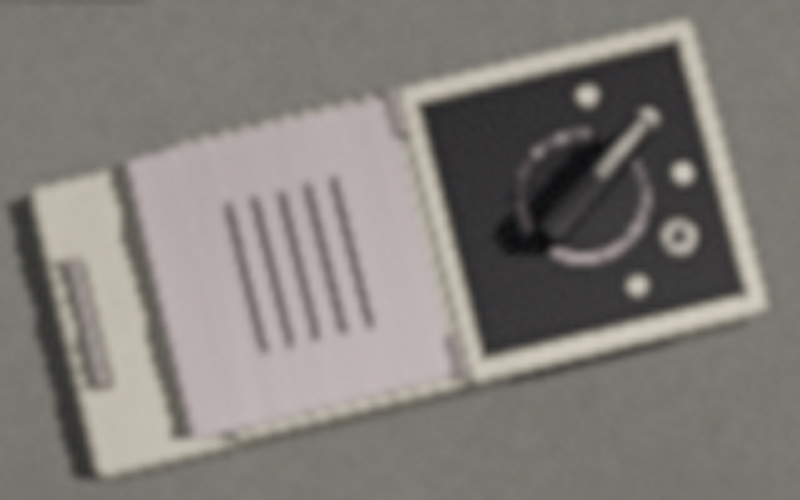

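View pics/a2.png

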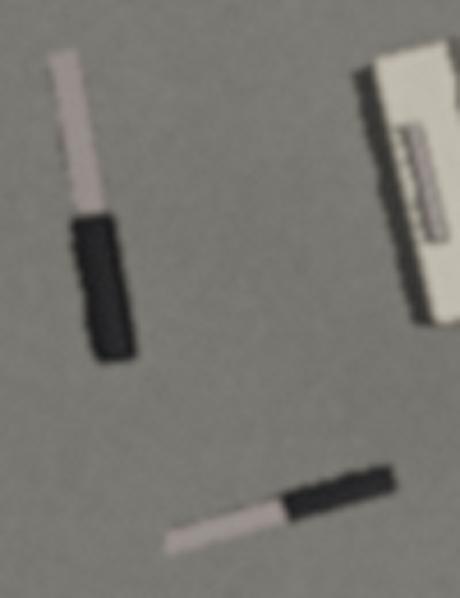

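View pics/a3.png

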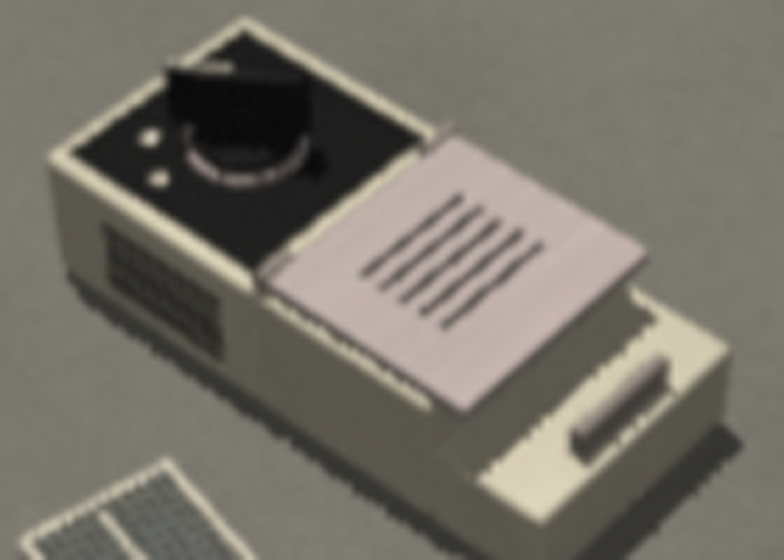

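Crop view: the ring (crop 680,237) comes fourth from the first dot (587,97). The pointer (648,115) is at the second click, so it needs +72° clockwise. Now the poses.

Run:
```python
from h import *
T=load("top");S=load("scene")
c=lambda p,x0,y0,s:(x0+(p[0]+.5)/s-.5,y0+(p[1]+.5)/s-.5)
a=lambda p:c(p,225,155,5)
U=[];W=[]
for p,u in [((690,18),(80,-230,90)),((768,308),(-80,-230,90)),((30,190),(80,130,60)),((101,477),(-80,130,60)),((680,237),None),((587,97),None),((683,172),None),((637,287),None)]:
    w=onz(T,*a(p),u[2] if u else 90);print(p,w.round(1))
    if u:U.append(u[:2]);W.append(w[:2])
U=np.array(U,float);W=np.array(W)
Uc=U-U.mean(0);Wc=W-W.mean(0)
th=np.arctan2((Uc[:,0]*Wc[:,1]-Uc[:,1]*Wc[:,0]).sum(),(Uc*Wc).sum())
r=np.array([[np.cos(th),-np.sin(th)],[np.sin(th),np.cos(th)]])
t=W.mean(0)-r@U.mean(0);print("unit",t,np.degrees(th),"res",(W-(U@r.T+t)).round(1).tolist())
g=lambda x,y:r@np.array([x,y])+t
ax=g(0,-150);print("axis",ax,"fulcrum",g(0,115),"lip",g(0,75))
for p in [(680,237),(587,97),(683,172),(637,287)]:
    w=onz(T,*a(p),90)[:2];d=r.T@(w-ax);print("mark ang",np.degrees(np.arctan2(d[1],d[0])),np.linalg.norm(d))
w=onz(T,*a((650,112)),147)[:2];d=r.T@(w-ax);print("ptr",np.degrees(np.arctan2(d[1],d[0])),np.linalg.norm(d))
for p,z in [((246,18),0)]: pass
# scene check: project corners
for u in [(80,-230,90),(-80,-230,90),(80,130,60),(-80,130,60),(35,115,80),(-35,115,80),(75,75,100),(-75,75,100)]:
    q=np.r_[g(*u[:2]),u[2]];x=proj(S,q);y=proj(T,q);print(u,((x-[195,160]+.5)*5.6).round(),((y-[225,155]+.5)*5).round())
# bar
b=lambda p:c(p,150,180,4.6)
e=onz(T,*b((63,50)),14)[:2]
h1=onz(T,*b((93,215)),24)[:2];h0=onz(T,*b((116,360)),12)[:2]
print("tip",e,"h1",h1,"h0",h0,np.linalg.norm(e-h0))
import sys
# handle mask centroid
f=T["frame"].astype(int);m=np.zeros(f.shape[:2],np.uint8);sub=f[220:265,160:190].sum(2)<150;m[220:265,160:190]=sub
vv,uu=np.nonzero(m);print("handle",len(vv),onz(T,uu.mean(),vv.mean(),20))
hc=onz(T,uu.mean(),vv.mean(),20)[:2];d=e-hc;print("ang",np.degrees(np.arctan2(d[1],d[0])),np.linalg.norm(d))
```

```text
(690, 18) [ 688.9 -194.4   90. ]
(768, 308) [ 535.6 -228.1   90. ]
(30, 190) [611.3 155.4  60. ]
(101, 477) [457.5 119.7  60. ]
(680, 237) [ 573.6 -184.5   90. ]
(587, 97) [ 648.3 -139.2   90. ]
(683, 172) [ 607.6 -187.4   90. ]
(637, 287) [ 548.1 -161.3   90. ]
unit [562.39822578  11.96289704] 12.608872865633092 res [[-1.8, 0.6], [1.1, 1.9], [-0.8, -0.9], [1.6, -1.7]]
axis [ 595.14238127 -134.41954822] fulcrum [537.29437323 124.18943841] lip [546.02614803  85.15411968]
mark ang -125.8965183174758 54.47567867066958
mark ang -17.753539025284834 53.417343281792824
mark ang -89.40442008249605 54.418265653202056
mark ang -162.8750773144879 54.16275339536087
ptr -53.0367925460027 44.74240274721564
(80, -230, 90) [ 42. 150.] [692.  15.]
(-80, -230, 90) [244.   8.] [772. 311.]
(80, 130, 60) [542. 516.] [ 29. 189.]
(-80, 130, 60) [735. 339.] [ 98. 481.]
(35, 115, 80) [577. 424.] [ 72. 259.]
(-35, 115, 80) [662. 347.] [103. 388.]
(75, 75, 100) [465. 404.] [126. 161.]
(-75, 75, 100) [651. 243.] [194. 442.]
tip [629.04421757 347.19213099] h1 [527.90061893 326.48805194] h0 [442.2446553  315.27225709] 189.50713658319378
handle 268 [484.90658345 321.18938388  20.        ]
ang 10.226293624127797 146.464331587482
```

```bash
cat >> h.py <<'E'
def need(pos,rpy):
    from workcell import state
    s=state();A=R.from_euler("xyz",s["ee_rot"],degrees=True);B=R.from_euler("xyz",rpy,degrees=True)
    print("t",s["time_s"],"pos",s["ee_pos"].round(1),"rot",s["ee_rot"].round(1),"q",s["qpos"].round(1),"F",s["force"].round(1),"M",s["torque"].round(2),"w",round(s["gripper_width"],1))
    d=np.array(pos)-s["ee_pos"]
    print("shift",A.inv().apply(d).round(1),"turn",(A.inv()*B).as_rotvec(degrees=True).round(1),"shift in target frame",B.inv().apply(d).round(1))
E
python3 -c "
from h import *
need([595,-134,200],[180,0,138.6])"
```

```text
t 0.1 pos [128.6 560.  213.2] rot [-179.9   -0.   167.1] q [75.9 18.3 89.7  0.  72.  -1.1] F [-0.9 -0.6  0.2] M [ 0.01 -0.01 -0.05] w 91.5
shift [-609.9 -571.9   14.1] turn [-0.1  0.  28.5] shift in target frame [-808.8 -212.1   13.2]
```

```bash
python3 -m creep '[[0,-41,-38,0,0,0,0],[0,-41,-38,0,0,0,0],[0,-41,-38,0,0,0,0],[0,-41,-38,0,0,0,0],[0,-41,-38,0,0,0,0]]' 30
python3 -m creep '[[0,-41,-38,0,0,0,0],[0,-41,-38,0,0,0,0],[0,-41,-38,0,0,0,0],[0,-41,-38,0,0,0,0],[0,-41,-38,0,0,0,0]]'
python3 -m creep '[[0,-40,-38,0,0,0,0],[0,-40,-38,0,0,0,0],[0,-40,-38,0,0,0,0],[0,-40,-38,0,0,0,0],[0,-40,-38,0,0,0,0]]'
python3 -m creep '[[0,0,0,0,0,0,9.5],[0,0,0,0,0,0,9.5],[0,0,0,0,0,0,9.5],[0,0,0,0,0,0,0]]'
python3 -c "
from h import *
need([595,-134,109],[180,0,138.6])"
```

```text
time_s: 0.72
ee_pos: [286.6, 327.7, 213.7]
ee_rot: [-180.0, 0.0, 167.1]
force: [0.5, 0.4, 0.5]
gripper_width: 90.9
time_s: 1.35
ee_pos: [443.9, 96.6, 213.8]
ee_rot: [180.0, -0.0, 167.0]
force: [0.1, 1.1, -0.9]
gripper_width: 91.0
time_s: 1.98
ee_pos: [596.3, -133.3, 213.4]
ee_rot: [180.0, -0.0, 167.0]
force: [0.7, 0.7, 0.1]
gripper_width: 91.1
time_s: 2.48
ee_pos: [595.4, -131.7, 213.4]
ee_rot: [-180.0, -0.1, 138.7]
force: [-0.1, -0.6, -0.1]
gripper_width: 91.5
t 2.475 pos [ 595.4 -131.7  213.4] rot [-1.800e+02 -1.000e-01  1.387e+02] q [-13.6  21.5  84.9   0.   73.7 -62.2] F [-0.1 -0.6 -0.1] M [-0.03  0.07  0.02] w 91.5
shift [ -1.4  -1.9 104.4] turn [-0.  -0.1  0.1] shift in target frame [ -1.3  -2.  104.4]
```

```bash
python3 -m creep '[[0.5,-1.3,-2,30,0,0,0],[0.5,0,0,30,0,0,0],[0.5,0,0,24,0,0,0],[0.5,0,0,20,0,0,0],[0.5,0,0,0,0,0,0]]' 15
python3 -m creep '[[0.75,0,0,0,0,0,0],[1,0,0,0,0,0,0],[1,0,0,0,0,0,0],[1,0,0,0,0,0,0],[1,0,0,0,0,0,0]]' 15
python3 - <<'E'
from h import *
from workcell import *
need([595,-134,109],[180,0,138.6])
f=grab_frame("scene");crop(f,175,355,130,265,4.4,"pics/b1.png")
E
```

```text
time_s: 3.1
ee_pos: [594.0, -133.7, 108.2]
ee_rot: [-179.9, -0.2, 138.7]
force: [-0.5, 0.9, -0.3]
gripper_width: 46.7
time_s: 3.72
ee_pos: [597.0, -132.6, 110.8]
ee_rot: [179.8, 0.1, 138.5]
force: [3.4, 4.6, 0.1]
gripper_width: 16.1
t 3.725 pos [ 597.  -132.6  110.8] rot [1.798e+02 1.000e-01 1.385e+02] q [-13.7  25.9  93.3   0.2  60.5 -62.3] F [3.4 4.6 0.1] M [ 0.65 -0.4  -0.03] w 16.1
shift [ 0.6 -2.4  1.8] turn [ 0.2  0.1 -0.1] shift in target frame [ 0.6 -2.4  1.8]
```

View pics/b1.png

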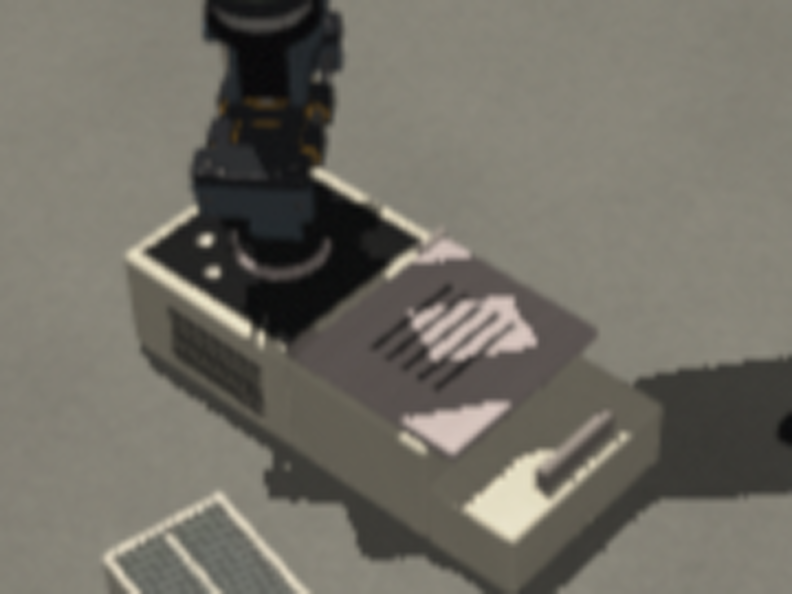

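Gripped at 16 mm with the commanded pose about 2.4 mm off sideways. I re-centre and turn 72°.

```bash
python3 -m creep '[[1,0,-2.4,0,0,0,0],[1,0,0,0,0,0,0]]' 30
python3 -m creep '[[1,0,0,0,0,0,9],[1,0,0,0,0,0,9],[1,0,0,0,0,0,9],[1,0,0,0,0,0,9]]'
python3 -m creep '[[1,0,0,0,0,0,9],[1,0,0,0,0,0,9],[1,0,0,0,0,0,9],[1,0,0,0,0,0,9],[1,0,0,0,0,0,0]]'
python3 -c "
from h import *
need([597,-133,109],[180,0,66.6])"
```

```text
time_s: 4.03
ee_pos: [597.0, -132.7, 110.8]
ee_rot: [179.5, 0.1, 138.5]
force: [7.2, 9.9, -1.1]
gripper_width: 15.9
time_s: 4.53
ee_pos: [596.8, -132.8, 110.9]
ee_rot: [179.6, -0.2, 102.2]
force: [6.7, 9.7, -0.4]
gripper_width: 16.0
time_s: 5.15
ee_pos: [596.5, -132.8, 110.8]
ee_rot: [179.8, -0.4, 66.5]
force: [6.9, 9.0, -1.2]
gripper_width: 16.2
t 5.15 pos [ 596.5 -132.8  110.8] rot [179.8  -0.4  66.5] q [-13.8  25.9  93.5   0.4  60.4   9.5] F [ 6.9  9.  -1.2] M [ 1.18 -0.63  0.01] w 16.2
shift [-0.   0.5  1.8] turn [ 0.2 -0.4 -0.1] shift in target frame [0.  0.5 1.8]
```

```bash
python3 -m creep '[[1,4.7,1.2,0,0,0,0],[1,0,0,0,0,0,0]]'
python3 -m creep '[[0.6,0,0,0,0,0,0],[0.5,0,0,0,0,0,0],[0.5,0,0,0,0,0,0],[0.5,0,0,-40,0,0,0],[0.5,0,0,-50,0,0,0]]'
python3 -m creep '[[0,45,0,-5,0,0,0],[0,55,0,0,0,0,0],[0,55,0,0,0,0,0],[0,55,0,0,0,0,0],[0,0,0,0,0,0,0]]'
python3 - <<'E'
from h import *
from workcell import *
need([485,321,150],[180,0,100])
f=grab_frame("top");pickle.dump(f,open("top1.pkl","wb"));crop(f,225,385,155,255,5,"pics/c1.png")
f=grab_frame("scene");crop(f,175,355,130,265,4.4,"pics/c2.png")
E
```

```text
time_s: 5.4
ee_pos: [596.7, -132.6, 110.8]
ee_rot: [180.0, 0.1, 66.6]
force: [-1.6, -2.0, 5.2]
gripper_width: 15.8
time_s: 6.02
ee_pos: [595.9, -131.7, 199.5]
ee_rot: [-179.8, 0.0, 66.6]
force: [0.1, -0.1, -0.0]
gripper_width: 45.9
time_s: 6.65
ee_pos: [681.0, 64.5, 203.9]
ee_rot: [-180.0, -0.1, 66.8]
force: [-0.9, -1.1, 0.0]
gripper_width: 90.5
t 6.65 pos [681.   64.5 203.9] rot [-1.80e+02 -1.00e-01  6.68e+01] q [ 4.4 28.7 74.6  0.1 76.8 27.6] F [-0.9 -1.1  0. ] M [-0.11  0.12 -0.  ] w 90.5
shift [ 158.6 -281.1   54.3] turn [ -0.   -0.1 -33.2] shift in target frame [ 286.6 -148.5   53.9]
```

View pics/c1.png

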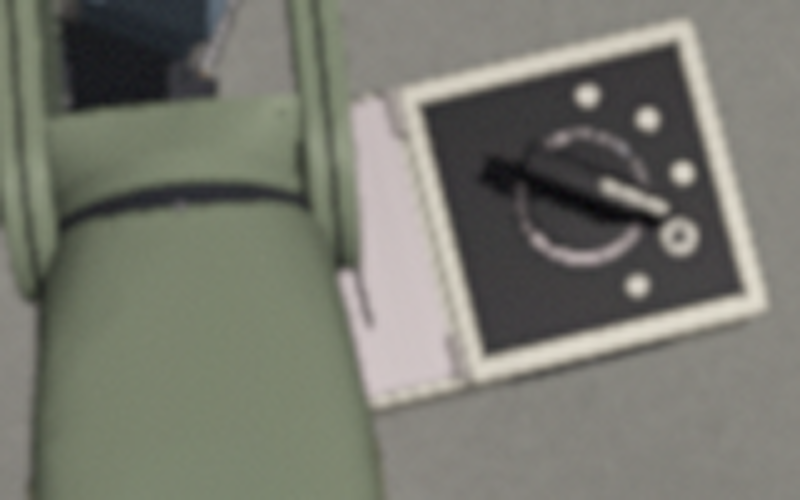

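View pics/c2.png

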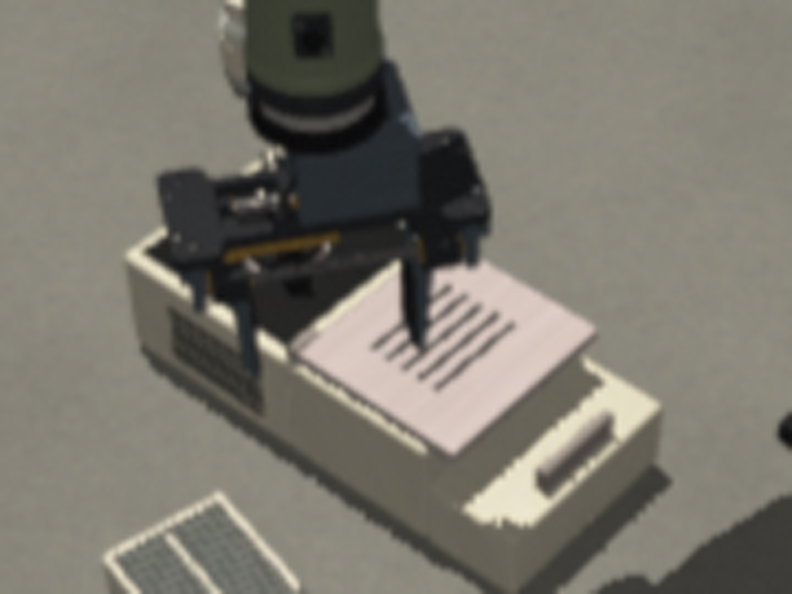

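Run:
```python
from h import *
T=load("top1")
c=lambda p:(225+(p[0]+.5)/5-.5,155+(p[1]+.5)/5-.5)
M=np.array([onz(T,*c(p),90)[:2] for p in [(587,97),(648,119),(683,172),(680,237),(637,287)]])
A=np.c_[2*M,np.ones(5)];x=np.linalg.lstsq(A,(M**2).sum(1),rcond=None)[0]
print("circle",x[:2],np.sqrt(x[2]+x[0]**2+x[1]**2))
for ax in (x[:2],np.array([596,-133.3])):
  d=M-ax;print("marks",(np.degrees(np.arctan2(d[:,1],d[:,0]))-12.6).round(1))
  for z in (147,):
    w=onz(T,*c((666,209)),z)[:2]-ax;print("ptr",np.degrees(np.arctan2(w[1],w[0]))-12.6,np.hypot(*w))
need([502.7,324.1,110],[180,0,-170.2])
```

```text
circle [ 595.06988833 -135.49466386] 53.512732639163694
marks [ -16.6  -53.1  -89.1 -126.3 -163.8]
ptr -126.18344623701586 36.995297171874306
marks [ -19.   -55.5  -90.5 -126.2 -162.3]
ptr -126.14616462755014 39.3787904837063
t 6.75 pos [679.9  60.9 204.3] rot [-1.80e+02  1.00e-01  6.66e+01] q [ 4.2 28.6 74.7 -0.  76.8 27.5] F [-0.1  0.5 -0. ] M [-0.12  0.1  -0.03] w 91.2
shift [ 171.4 -267.    94.4] turn [-1.000e-01 -0.000e+00 -1.232e+02] shift in target frame [129.8 289.5  94.3]
```

Selector confirmed at the ring (−126.2° against −126°). Now to the bar.

```bash
python3 -m creep '[[0,28.6,-44.5,0,0,0,0],[0,28.6,-44.5,0,0,0,0],[0,28.6,-44.5,0,0,0,0],[0,28.6,-44.5,0,0,0,0],[0,28.6,-44.5,0,0,0,0]]'
python3 -m creep '[[0,28.6,-44.5,0,0,0,0],[0,0,0,10,0,0,-10.3],[0,0,0,10,0,0,-10.3],[0,0,0,10,0,0,-10.3],[0,0,0,10,0,0,-10.3]]'
python3 -m creep '[[0,0,0,10,0,0,-10.3],[0,0,0,10,0,0,-10.3],[0,0,0,10,0,0,-10.3],[0,0,0,10,0,0,-10.3],[0,0,0,0,0,0,-10.3]]'
python3 -m creep '[[0,0,0,0,0,0,-10.3],[0,0,0,0,0,0,-10.3],[0,0,0,0,0,0,-10.3],[0,0,0,0,0,0,0],[0,0,0,0,0,0,0]]'
python3 - <<'E'
from h import *
from workcell import *
need([502.7,324.1,4],[180,0,-170.2])
f=grab_frame("scene");pickle.dump(f,open("scene2.pkl","wb"));crop(f,280,460,180,315,4.4,"pics/d1.png")
E
```

```text
time_s: 7.38
ee_pos: [532.0, 279.8, 205.3]
ee_rot: [180.0, -0.0, 66.4]
force: [0.4, 1.2, 0.2]
gripper_width: 90.9
time_s: 8.0
ee_pos: [503.7, 322.5, 164.9]
ee_rot: [180.0, 0.0, 108.0]
force: [0.8, -0.7, -0.5]
gripper_width: 91.5
time_s: 8.62
ee_pos: [503.3, 322.1, 124.3]
ee_rot: [-179.9, -0.1, 159.5]
force: [-0.6, 0.1, 0.7]
gripper_width: 91.3
time_s: 9.25
ee_pos: [503.7, 323.4, 125.2]
ee_rot: [180.0, 0.0, -170.1]
force: [-0.2, 0.2, 0.1]
gripper_width: 91.2
t 9.25 pos [503.7 323.4 125.2] rot [ 180.     0.  -170.1] q [ 31.6  24.2  94.   -0.   61.8 -68.3] F [-0.2  0.2  0.1] M [ 0.06 -0.01 -0.07] w 91.2
shift [  0.9   0.8 121.2] turn [0.  0.  0.1] shift in target frame [  0.9   0.8 121.2]
```

View pics/d1.png

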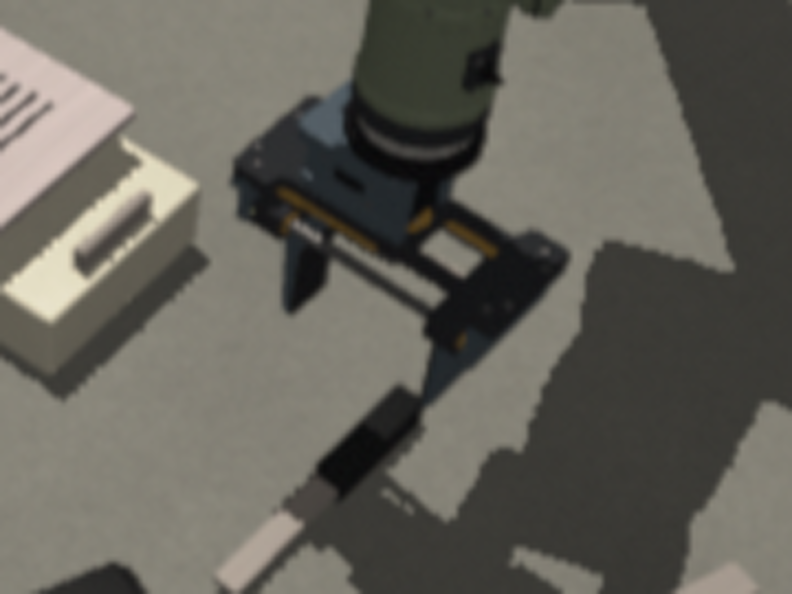

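The jaws straddle the bar's handle. I descend and grip.

```bash
python3 -m creep '[[0,1,1,40,0,0,0],[0,0,0,35,0,0,0],[0,0,0,30,0,0,0],[0,0,0,15,0,0,0],[0,0,0,0,0,0,0]]'
python3 -m creep '[[0.5,0,0,0,0,0,0],[1,0,0,0,0,0,0],[1,0,0,0,0,0,0],[1,0,0,0,0,0,0],[1,0,0,0,0,0,0]]' 55
python3 -m creep '[[1,0,0,0,0,0,0],[1,0,0,0,0,0,0]]' 55
python3 - <<'E'
from h import *
from workcell import *
need([521,194,150],[180,0,102.6])
E
```

```text
time_s: 9.93
ee_pos: [502.0, 324.8, 4.3]
ee_rot: [-180.0, -0.1, -169.9]
force: [-0.0, 1.5, 0.7]
gripper_width: 91.3
time_s: 10.55
ee_pos: [502.3, 325.2, 5.1]
ee_rot: [180.0, 0.0, -169.8]
force: [0.2, 0.2, 0.1]
gripper_width: 44.0
time_s: 10.8
ee_pos: [502.3, 325.2, 4.9]
ee_rot: [180.0, 0.0, -169.8]
force: [-1.1, 1.0, -0.3]
gripper_width: 23.9
t 10.8 pos [502.3 325.2   4.9] rot [ 180.     0.  -169.8] q [ 31.8  31.7 101.4   0.   46.9 -68.4] F [-1.1  1.  -0.3] M [0.1  0.03 0.14] w 23.9
shift [   4.7 -132.4 -145.1] turn [ 0.  -0.  87.6] shift in target frame [-132.1  -10.4 -145.1]
```

```bash
python3 -m creep '[[1,0,0,-15,0,0,0],[1,0,0,-30,0,0,0],[1,0,0,-50,0,0,0],[1,0,0,-50,0,0,0],[1,0,0,0,0,0,0]]'
python3 -m creep '[[1,0,0,0,0,0,9.7],[1,0,0,0,0,0,9.7],[1,0,0,0,0,0,9.7],[1,0,0,0,0,0,9.7],[1,0,0,0,0,0,9.7]]'
python3 -m creep '[[1,0,0,0,0,0,9.7],[1,0,0,0,0,0,9.7],[1,0,0,0,0,0,9.7],[1,0,0,0,0,0,9.7],[1,0,0,0,0,0,0]]'
python3 - <<'E'
from h import *
from workcell import *
need([521,194,150],[180,0,102.6])
for n in("scene","top"):
    f=grab_frame(n);pickle.dump(f,open(n+"3.pkl","wb"))
crop(load("scene3"),250,430,150,285,4.4,"pics/e1.png")
crop(load("top3"),120,300,150,285,4.4,"pics/e2.png")
E
```

```text
time_s: 11.42
ee_pos: [504.7, 326.6, 155.5]
ee_rot: [179.8, 0.6, -169.8]
force: [0.5, 0.8, -2.1]
gripper_width: 23.5
time_s: 12.05
ee_pos: [501.4, 324.5, 148.7]
ee_rot: [-179.8, -0.1, 141.3]
force: [0.0, 0.4, -1.1]
gripper_width: 23.7
time_s: 12.68
ee_pos: [501.6, 324.6, 148.9]
ee_rot: [-179.9, 0.0, 103.0]
force: [-0.4, 0.4, -1.8]
gripper_width: 23.8
t 12.675 pos [501.6 324.6 148.9] rot [-179.9    0.   103. ] q [31.8 23.  92.2  0.  64.9 18.8] F [-0.4  0.4 -1.8] M [-0.06  0.06 -0.02] w 23.8
shift [-131.7  -10.4   -1. ] turn [-0.1  0.   0.4] shift in target frame [-131.7   -9.5   -1.1]
```

View pics/e1.png

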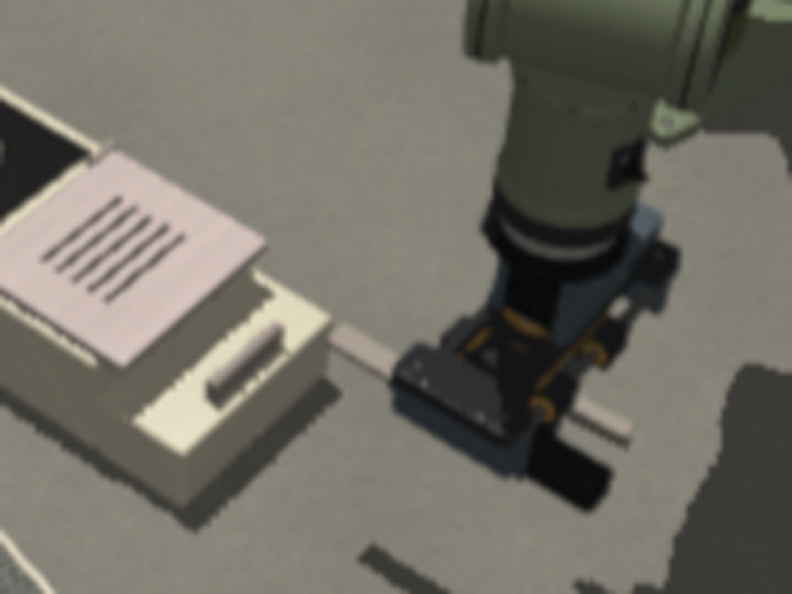

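View pics/e2.png

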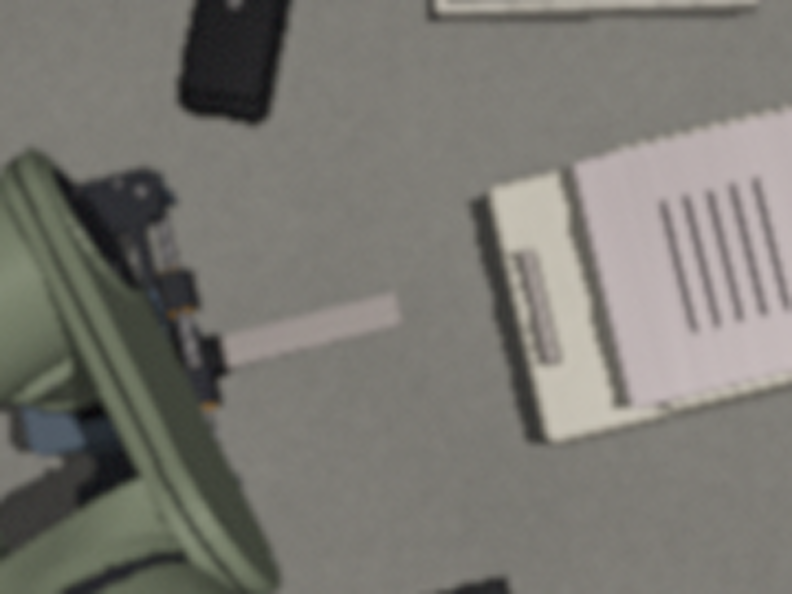

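Run:
```python
from h import *
T=load("top3");S=load("scene3")
ct=lambda p:(120+(p[0]+.5)/4.4-.5,150+(p[1]+.5)/4.4-.5)
cs=lambda p:(250+(p[0]+.5)/4.4-.5,150+(p[1]+.5)/4.4-.5)
print(tri(T,ct((397,310)),S,cs((334,335))))
print("tip at z158",onz(T,*ct((397,310)),158))
print("blade root z158",onz(T,*ct((225,350)),158))
for z in(150,156,162): print(z,((proj(S,onz(T,*ct((397,310)),z))-[250,150]+.5)*4.4).round(0))
# unit features seen now, ridge
print("ridge mid T",onz(T,*ct((538,307)),80))
```

```text
(array([529.71470746, 197.92965645, 150.99636524]), np.float64(0.4434422436869446))
tip at z158 [528.83650012 197.04781709 158.        ]
blade root z158 [508.62445649 293.65850105 158.        ]
150 [335. 337.]
156 [336. 329.]
162 [336. 321.]
ridge mid T [536.6455615  124.59076325  80.        ]
```

```bash
cat >> h.py <<'E'
def rp(yaw,tip):  # tip: degrees about tool y (positive = tip down)
    return (R.from_euler("xyz",[180,0,yaw],degrees=True)*R.from_euler("y",tip,degrees=True)).as_euler("xyz",degrees=True)
E
python3 -m creep '[[1,0,0,0,0,4,0],[1,0,0,0,0,0,0]]'
python3 -c "
from h import *
need([505.1,272.6,90.5],rp(103,4))"
```

```text
time_s: 13.02
ee_pos: [502.3, 324.1, 149.7]
ee_rot: [-180.0, -4.0, 102.9]
force: [0.4, -0.7, -1.1]
gripper_width: 23.7
t 13.025 pos [502.3 324.1 149.7] rot [-180.    -4.   102.9] q [29.6 22.4 93.2  4.2 63.3 14.9] F [ 0.4 -0.7 -1.1] M [-0.16 -0.03  0.  ] w 23.7
shift [-54.8  -8.7  55.6] turn [-0.   0.  -0.1] shift in target frame [-54.8  -8.8  55.5]
```

```bash
python3 -m creep '[[1,-27,-4.4,28,0,0,0],[1,-27,-4.4,27.5,0,0,0],[1,0,0,0,0,0,0],[1,0,0,0,0,0,0]]'
python3 - <<'E'
from h import *
from workcell import *
need([505.1,272.6,90.5],rp(103,4))
for n in("scene","top"):
    f=grab_frame(n);pickle.dump(f,open(n+"4.pkl","wb"))
crop(load("scene4"),220,370,170,283,5.3,"pics/f1.png")
crop(load("top4"),160,310,160,273,5.3,"pics/f2.png")
E
```

```text
time_s: 13.52
ee_pos: [505.7, 275.4, 91.7]
ee_rot: [179.9, -4.0, 102.9]
force: [-0.1, 0.8, -1.1]
gripper_width: 23.3
t 13.525 pos [505.7 275.4  91.7] rot [179.9  -4.  102.9] q [ 25.1  23.8 100.5   4.8  54.9   9.5] F [-0.1  0.8 -1.1] M [-0.11  0.03 -0.  ] w 23.3
shift [-2.7 -1.2  1. ] turn [ 0.1 -0.  -0.1] shift in target frame [-2.7 -1.2  1. ]
```

View pics/f1.png

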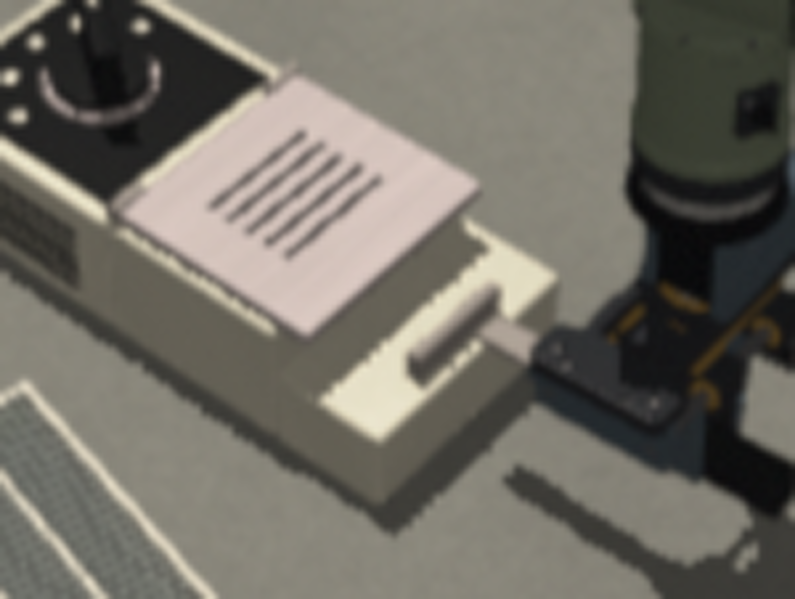

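View pics/f2.png

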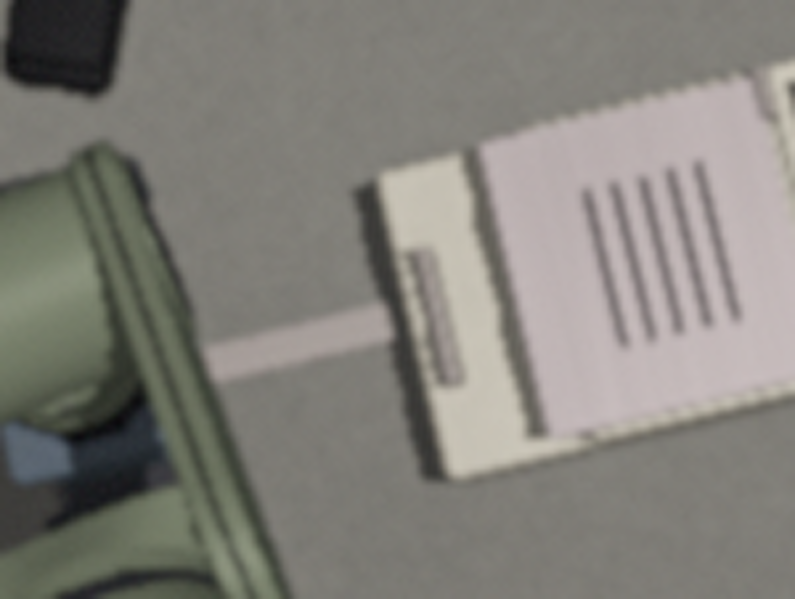

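Run:
```python
from h import *
T=load("top4");S=load("scene4")
ct=lambda p:(160+(p[0]+.5)/5.3-.5,160+(p[1]+.5)/5.3-.5)
cs=lambda p:(220+(p[0]+.5)/5.3-.5,170+(p[1]+.5)/5.3-.5)
t=np.array([562.4,11.96]);th=np.radians(12.6);r=np.array([[np.cos(th),-np.sin(th)],[np.sin(th),np.cos(th)]])
for p,z in [((393,322),88),((213,363),91),((435,318),80)]:
    w=onz(T,*ct(p),z);print(p,w.round(1),"unit",(r.T@(w[:2]-t)).round(1))
print(tri(T,ct((393,322)),S,cs((487,327))), "ridge", tri(T,ct((435,318)),S,cs((455,325))))
for z in (80,84,88): print(z,((proj(S,onz(T,*ct((393,322)),z))-[220,170]+.5)*5.3).round())
```

```text
(393, 322) [533.8 145.1  88. ] unit [  1.2 136.2]
(213, 363) [515.4 233.2  91. ] unit [  2.4 226.2]
(435, 318) [536.1 125.2  80. ] unit [ -1.  116.2]
(array([533.47774723, 146.17841096,  84.15378217]), np.float64(1.9656382133257284)) ridge (array([537.19881184, 125.97973272,  69.80028439]), np.float64(0.1273758422081772))
80 [483. 333.]
84 [484. 327.]
88 [484. 322.]
```

```bash
python3 -m creep '[[1,-15,-0.5,0.7,0,0,0],[1,-20,-0.5,0,0,0,0],[1,0,0,0,0,0,0]]'
python3 -m creep '[[1,-15,0,0,0,0,0],[1,-12,0,0,0,0,0],[1,-9,0,0,0,0,0],[1,0,0,0,0,0,0],[1,0,0,0,0,0,0]]'
python3 - <<'E'
from h import *
from workcell import *
need([521.5,199.6,85.3],rp(103,4))
for n in("scene","top"):
    f=grab_frame(n);pickle.dump(f,open(n+"5.pkl","wb"))
crop(load("scene5"),220,370,170,283,5.3,"pics/g1.png")
crop(load("top5"),160,310,160,273,5.3,"pics/g2.png")
E
```

```text
time_s: 14.0
ee_pos: [511.9, 238.3, 87.7]
ee_rot: [-180.0, -4.0, 102.7]
force: [-0.8, 0.0, -0.9]
gripper_width: 23.5
time_s: 14.62
ee_pos: [519.7, 205.4, 85.2]
ee_rot: [180.0, -4.0, 102.9]
force: [0.6, -0.8, -2.0]
gripper_width: 23.5
t 14.625 pos [519.7 205.4  85.2] rot [180.   -4.  102.9] q [ 18.   23.1 102.7   5.   53.9   2.2] F [ 0.6 -0.8 -2. ] M [-0.18  0.03 -0.02] w 23.5
shift [-6.   0.5 -0.5] turn [ 0.  -0.  -0.1] shift in target frame [-6.   0.5 -0.5]
```

View pics/g1.png

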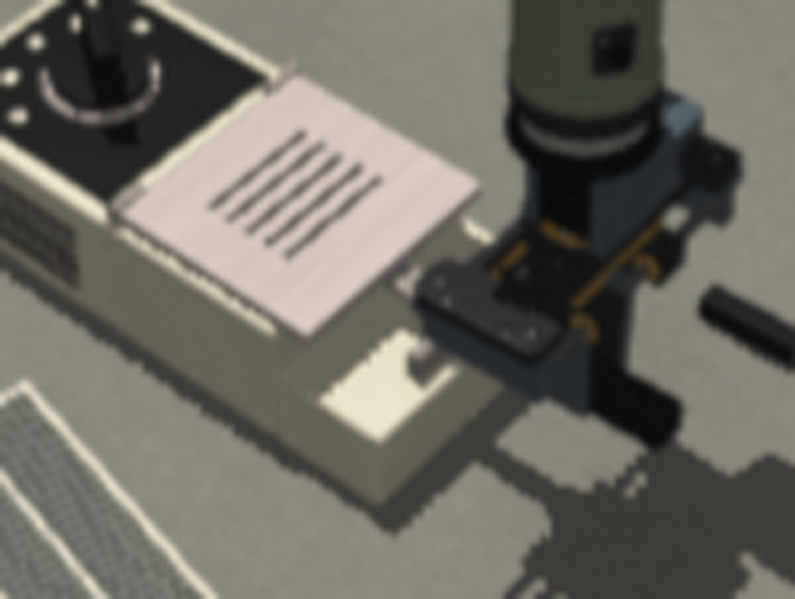

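View pics/g2.png

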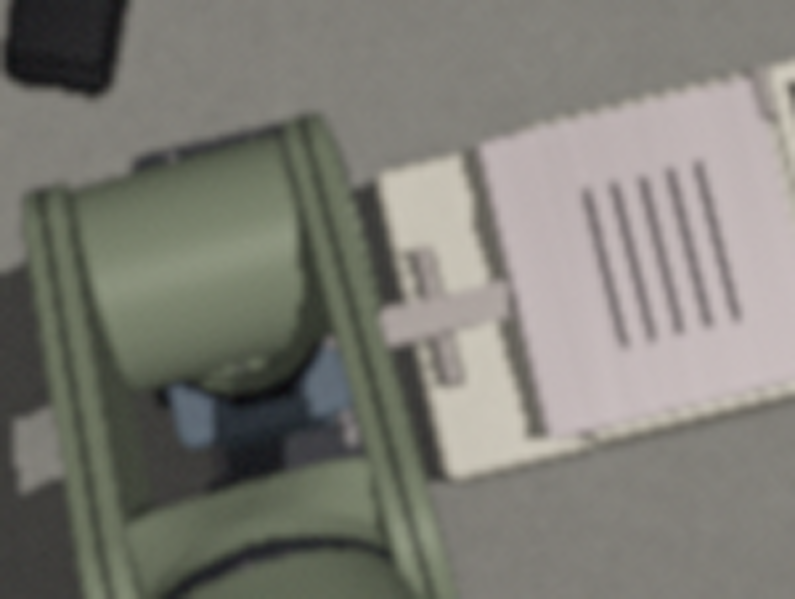

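```bash
python3 -m creep '[[1,-3,0,0,0,0,0],[1,0,0,0,0,0,0]]'
cat >> h.py <<'E'
e=np.array([-.2185,.9758,0])
def tgt(th,P0,yaw=102.9):
    F=np.array(P0,float);F=F-78*e;F[2]=80
    t=np.radians(th)
    P=F+e*(78*np.cos(t)-2.5*np.sin(-t)*-1)+np.array([0,0,2.5*np.cos(t)-78*np.sin(t)])
    return P+7.1*(-np.sin(t)*e+np.array([0,0,-np.cos(t)])), rp(yaw,-th)
E
python3 - <<'E'
from h import *
from workcell import *
s=state();p=s["ee_pos"];P0=p-7.1*(np.sin(np.radians(4))*e+np.array([0,0,-np.cos(np.radians(4))]))
print("P0",P0.round(1).tolist())
A=None
for th in (0,5,10,15,20):
    x,rr=tgt(th,P0);
    if A is None: need(x,rr)
    else: print(th,A[1].inv().apply(x-A[0]).round(1),x.round(1))
    A=(x,R.from_euler("xyz",rr,degrees=True))
E
```

```text
time_s: 14.98
ee_pos: [520.3, 202.3, 84.9]
ee_rot: [-180.0, -4.0, 102.9]
force: [0.3, -1.1, -1.5]
gripper_width: 23.4
P0 [520.4, 201.8, 92.0]
t 14.975 pos [520.3 202.3  84.9] rot [-180.    -4.   102.9] q [ 17.7  23.1 102.8   4.9  53.9   1.9] F [ 0.3 -1.1 -1.5] M [-0.13  0.04  0.01] w 23.4
shift [-1.2 -0.   9.5] turn [-0. -4. -0.] shift in target frame [-0.5 -0.   9.5]
5 [-1.1 -0.   6.8] [520.6 200.7  68.6]
10 [-1.1 -0.   6.8] [521.  199.   61.9]
15 [-1.1 -0.   6.9] [521.5 196.8  55.4]
20 [-1.1 -0.   6.9] [522.1 194.   49. ]
```

```bash
python3 -m creep '[[1,-0.6,0,4.8,0,-2,0],[1,-0.6,0,4.7,0,-2,0],[1,0,0,0,0,0,0],[1,0,0,0,0,0,0]]' 60
python3 -m creep '[[1,-0.6,0,3.4,0,-2.5,0],[1,-0.5,0,3.4,0,-2.5,0],[1,0,0,0,0,0,0],[1,0,0,0,0,0,0]]'
python3 -c "
from h import *
need(*tgt(5,[520.4,201.8,92]))"
```

```text
time_s: 15.48
ee_pos: [520.5, 201.7, 75.5]
ee_rot: [180.0, -0.0, 102.9]
force: [0.9, -0.6, -1.7]
gripper_width: 23.7
time_s: 15.98
ee_pos: [520.9, 200.4, 68.8]
ee_rot: [180.0, 4.9, 102.8]
force: [-0.1, 0.1, -1.1]
gripper_width: 23.5
t 15.975 pos [520.9 200.4  68.8] rot [180.    4.9 102.8] q [ 22.8  24.7 102.9  -6.1  53.4  13.6] F [-0.1  0.1 -1.1] M [-0.02  0.08 -0.01] w 23.5
shift [ 0.3 -0.1  0.2] turn [ 0.  -0.1 -0.1] shift in target frame [ 0.3 -0.1  0.2]
```

```bash
python3 -m creep '[[1,-0.6,0,3.4,0,-2.5,0],[1,-0.5,0,3.4,0,-2.5,0],[1,0,0,0,0,0,0],[1,0,0,0,0,0,0]]'
python3 - <<'E'
from h import *
from workcell import *
need(*tgt(10,[520.4,201.8,92]))
f=grab_frame("scene");pickle.dump(f,open("scene6.pkl","wb"))
crop(f,220,370,170,283,5.3,"pics/i1.png")
E
```

```text
time_s: 16.48
ee_pos: [521.5, 198.5, 62.5]
ee_rot: [179.9, 9.9, 102.8]
force: [-0.1, -0.6, 2.8]
gripper_width: 23.7
t 16.475 pos [521.5 198.5  62.5] rot [179.9   9.9 102.8] q [ 25.5  25.9 102.7 -12.   54.2  19.9] F [-0.1 -0.6  2.8] M [ 0.14  0.14 -0.04] w 23.7
shift [ 0.7 -0.4  0.5] turn [ 0.  -0.1 -0.1] shift in target frame [ 0.7 -0.4  0.5]
```

View pics/i1.png

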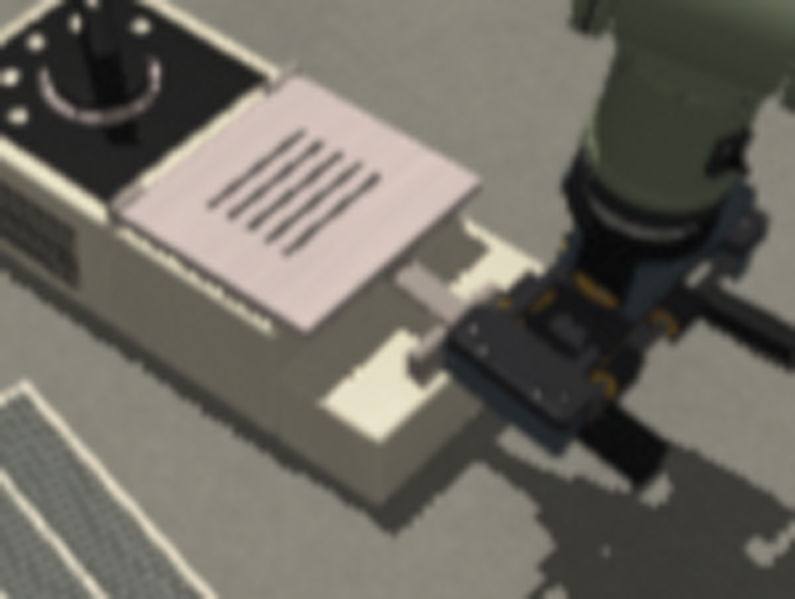

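```bash
cat >> h.py <<'E'
tu=np.array([562.4,11.96]);thu=np.radians(12.6);ru=np.array([[np.cos(thu),-np.sin(thu)],[np.sin(thu),np.cos(thu)]])
def ug(x,y,z): return np.r_[ru@np.array([x,y])+tu,z]
def lipmeasure(ref,cur,name="scene"):
    ga=cv2.cvtColor(cv2.resize(ref["frame"],None,fx=3,fy=3,interpolation=cv2.INTER_CUBIC),cv2.COLOR_RGB2GRAY)
    gb=cv2.cvtColor(cv2.resize(cur["frame"],None,fx=3,fy=3,interpolation=cv2.INTER_CUBIC),cv2.COLOR_RGB2GRAY)
    # predicted flow per 10mm lip rise at plate-top points
    for lab,(x,y) in {"cornerL":(75,75),"cornerR":(-75,75),"slotsF":(0,32),"rear(-)":(75,-60),"deckcorner":(80,-230)}.items():
        z=100 if "deck" not in lab else 90
        p=proj(ref,ug(x,y,z));a=10/142*(0 if "deck" in lab else 1)
        q=ug(x,-67+(y+67)*np.cos(a)-(z-90)*np.sin(a),90+(z-90)*np.cos(a)+(y+67)*np.sin(a))
        fl=proj(ref,q)-p
        pts=((p+[0,1.5]+.5)*3-.5).astype(np.float32).reshape(1,1,2)
        n,st,er=cv2.calcOpticalFlowPyrLK(ga,gb,pts,None,winSize=(25,25),maxLevel=2)
        d=(n-pts)[0,0]/3
        print(lab,"flow",d.round(2),"pred/10mm",fl.round(2),"rise",(round(float(10*d@fl/(fl@fl)),1) if fl@fl>0 else "-"))
E
python3 -m creep '[[1,-0.6,0,3.4,0,-2.5,0],[1,-0.5,0,3.4,0,-2.5,0],[1,0,0,0,0,0,0],[1,0,0,0,0,0,0]]'
python3 - <<'E'
from h import *
from workcell import *
need(*tgt(15,[520.4,201.8,92]))
lipmeasure(load("scene5"),load("scene6"))
f=grab_frame("scene");pickle.dump(f,open("scene7.pkl","wb"))
lipmeasure(load("scene5"),f)
crop(f,220,370,170,283,5.3,"pics/j1.png")
E
```

```text
time_s: 17.02
ee_pos: [521.9, 196.8, 56.1]
ee_rot: [179.9, 14.9, 102.8]
force: [-0.4, 1.9, 4.4]
gripper_width: 23.7
t 17.025 pos [521.9 196.8  56.1] rot [179.9  14.9 102.8] q [ 28.1  27.2 102.5 -17.5  55.5  25.9] F [-0.4  1.9  4.4] M [ 0.34  0.17 -0.13] w 23.7
shift [ 0.3 -0.4  0.6] turn [ 0.  -0.1 -0.1] shift in target frame [ 0.3 -0.4  0.6]
cornerL flow [-0.14 -0.92] pred/10mm [-0.29 -2.56] rise 3.6
cornerR flow [10.87 14.77] pred/10mm [-0.12 -2.55] rise -59.8
slotsF flow [-1.66  0.7 ] pred/10mm [-0.23 -1.81] rise -2.7
rear(-) flow [ 0.   -0.02] pred/10mm [-0.19 -0.23] rise 0.6
deckcorner flow [0.09 0.01] pred/10mm [0. 0.] rise -
cornerL flow [-0.32 -2.13] pred/10mm [-0.29 -2.56] rise 8.4
cornerR flow [14.35 16.88] pred/10mm [-0.12 -2.55] rise -68.7
slotsF flow [-2.49  0.56] pred/10mm [-0.23 -1.81] rise -1.3
rear(-) flow [ 0.03 -0.05] pred/10mm [-0.19 -0.23] rise 0.7
deckcorner flow [0.11 0.01] pred/10mm [0. 0.] rise -
```

View pics/j1.png

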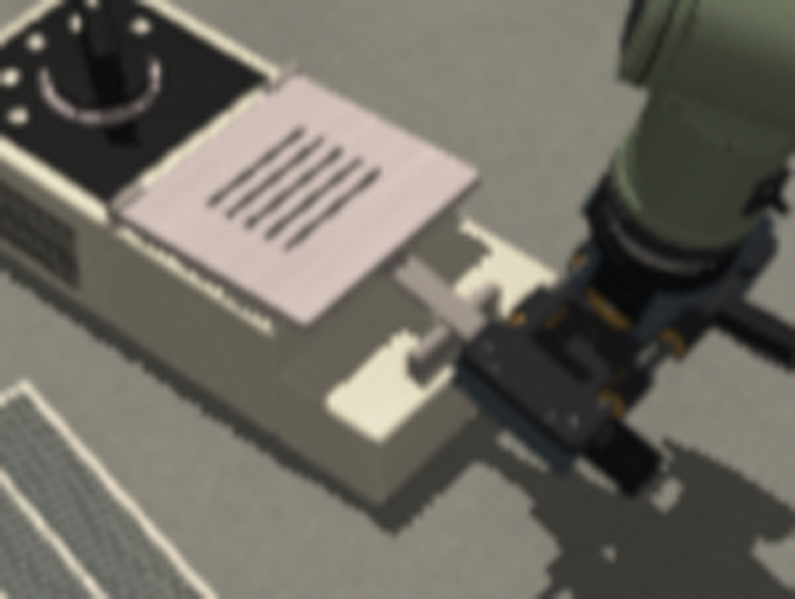

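Lip is up about 8.4 mm (from the corner's flow; the other two tracked points failed). Another 2°.

```bash
python3 -m creep '[[1,-0.5,0,2.7,0,-2,0],[1,0,0,0,0,0,0],[1,0,0,0,0,0,0]]'
python3 - <<'E'
from h import *
from workcell import *
need(*tgt(17,[520.4,201.8,92]))
f=grab_frame("scene");pickle.dump(f,open("scene8.pkl","wb"))
lipmeasure(load("scene5"),f);
crop(load("scene5"),260,300,205,240,8,"pics/k0.png");crop(f,260,300,205,240,8,"pics/k1.png")
# independent: silhouette corner row of pinkish plate at left lip corner
for n in ("scene5","scene8"):
    g=load(n)["frame"].astype(float)
    for col in (272,276,280,284):
        b=g[:,col].sum(1);seg=b[215:245];i=np.argmax(-(np.diff(seg)));
        hi=seg[:max(i-1,1)].max();lo=seg[i+1:i+4].min();m=(hi+lo)/2
        k=next(j for j in range(len(seg)-1) if seg[j]>=m>seg[j+1]);print(n,col,round(215+k+(seg[k]-m)/(seg[k]-seg[k+1]),2),end="; ")
    print()
E
```

```text
time_s: 17.45
ee_pos: [522.1, 195.9, 53.5]
ee_rot: [179.9, 16.9, 102.8]
force: [-1.6, 2.9, 5.2]
gripper_width: 23.6
t 17.45 pos [522.1 195.9  53.5] rot [179.9  16.9 102.8] q [ 29.   27.9 102.4 -19.7  56.1  28.2] F [-1.6  2.9  5.2] M [ 0.47  0.26 -0.21] w 23.6
shift [ 0.1 -0.4  0.7] turn [ 0.1 -0.1 -0.1] shift in target frame [ 0.1 -0.4  0.7]
cornerL flow [-0.41 -2.58] pred/10mm [-0.29 -2.56] rise 10.1
cornerR flow [14.78 17.32] pred/10mm [-0.12 -2.55] rise -70.5
slotsF flow [-0.02 -1.9 ] pred/10mm [-0.23 -1.81] rise 10.3
rear(-) flow [ 0.03 -0.05] pred/10mm [-0.19 -0.23] rise 0.7
deckcorner flow [0.11 0.01] pred/10mm [0. 0.] rise -
scene5 272 229.36; scene5 276 215.17; scene5 280 230.61; scene5 284 227.26; 
scene8 272 227.36; scene8 276 229.69; scene8 280 227.93; scene8 284 224.49;
```

Cover at about +10.2 mm (two tracked points agree). I lower the tip and back out.

```bash
python3 -m creep '[[1,1,0,-6.8,0,5,0],[1,1,0,-6.8,0,5,0],[1,1,0,-6.8,0,5,0],[1,0.5,0,-4,0,3,0],[1,0,0,0,0,0,0]]'
python3 -m creep '[[1,0,0,-3,0,0,0],[1,0,0,0,0,0,0]]'
python3 - <<'E'
from h import *
from workcell import *
need(*tgt(0,[520.4,201.8,92]))
f=grab_frame("scene");lipmeasure(load("scene5"),f);crop(f,220,370,170,283,5.3,"pics/l1.png")
E
```

```text
time_s: 18.12
ee_pos: [520.5, 201.3, 76.2]
ee_rot: [180.0, -1.0, 102.8]
force: [1.0, -1.7, 1.0]
gripper_width: 23.6
time_s: 18.38
ee_pos: [519.9, 203.1, 79.0]
ee_rot: [-180.0, -1.0, 102.9]
force: [0.6, -0.8, -1.7]
gripper_width: 23.4
t 18.375 pos [519.9 203.1  79. ] rot [-180.    -1.   102.9] q [ 19.6  23.6 102.8   1.2  53.5   5.9] F [ 0.6 -0.8 -1.7] M [-0.11  0.05  0.02] w 23.4
shift [-1.5  0.2  3.6] turn [-0. -1.  0.] shift in target frame [-1.4  0.2  3.6]
cornerL flow [-0.39 -2.49] pred/10mm [-0.29 -2.56] rise 9.8
cornerR flow [-0.23 -2.43] pred/10mm [-0.12 -2.55] rise 9.5
slotsF flow [-0.08 -1.87] pred/10mm [-0.23 -1.81] rise 10.2
rear(-) flow [ 0.   -0.08] pred/10mm [-0.19 -0.23] rise 2.0
deckcorner flow [ 0.01 -0.  ] pred/10mm [0. 0.] rise -
```

View pics/l1.png

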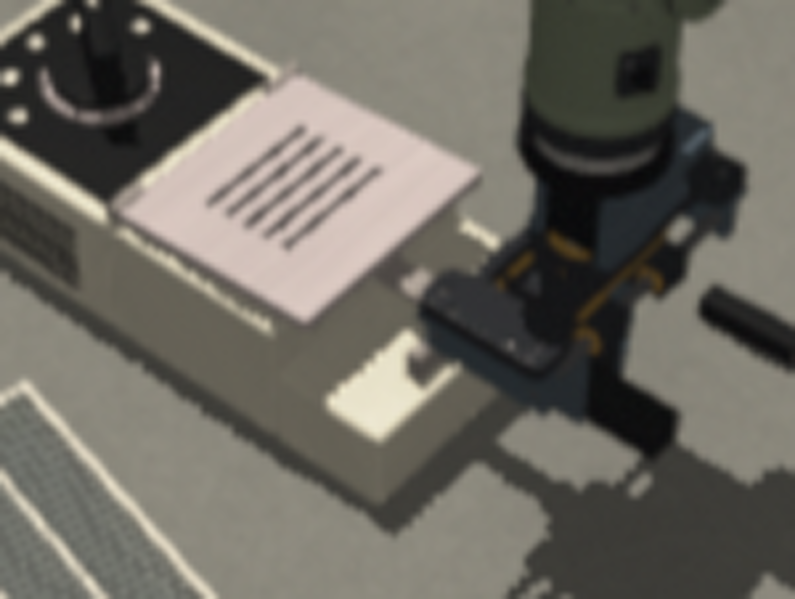

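```bash
python3 -m creep '[[1,20,0,0,0,0,0],[1,30,0,0,0,0,0],[1,30,0,0,0,0,0],[1,30,0,0,0,0,0],[1,15,0,0,0,-1,0]]'
python3 -m creep '[[1,0,-10,0,0,0,-9.7],[1,0,0,0,0,0,-9.7],[1,0,0,0,0,0,-9.7],[1,0,0,0,0,0,-9.7],[1,0,0,0,0,0,-9.7]]'
python3 -m creep '[[1,0,0,0,0,0,-9.7],[1,0,0,0,0,0,-9.7],[1,0,0,0,0,0,-9.7],[1,0,0,0,0,0,-9.7],[1,0,0,0,0,0,0]]'
python3 - <<'E'
from h import *
from workcell import *
need([502,325,5],[180,0,-170])
f=grab_frame("scene");lipmeasure(load("scene5"),f);crop(f,220,460,160,340,3.3,"pics/m1.png")
E
```

```text
time_s: 19.05
ee_pos: [491.4, 327.0, 81.3]
ee_rot: [-180.0, -0.0, 103.0]
force: [-0.4, -0.2, -2.4]
gripper_width: 23.5
time_s: 19.68
ee_pos: [481.9, 323.6, 81.3]
ee_rot: [-180.0, -0.0, 151.7]
force: [-0.2, 0.3, -1.8]
gripper_width: 23.6
time_s: 20.3
ee_pos: [482.0, 323.3, 81.3]
ee_rot: [180.0, -0.0, -169.9]
force: [-0.1, 0.6, -1.8]
gripper_width: 23.7
t 20.3 pos [482.  323.3  81.3] rot [ 180.    -0.  -169.9] q [ 32.7  25.2  99.6   0.   55.2 -67.4] F [-0.1  0.6 -1.8] M [0.05 0.05 0.  ] w 23.7
shift [-20.   -1.9  76.3] turn [ 0.  -0.   0.1] shift in target frame [-20.   -1.8  76.3]
cornerL flow [-0.39 -2.6 ] pred/10mm [-0.29 -2.56] rise 10.2
cornerR flow [14.8  17.51] pred/10mm [-0.12 -2.55] rise -71.2
slotsF flow [ 0.01 -1.9 ] pred/10mm [-0.23 -1.81] rise 10.3
rear(-) flow [ 0.03 -0.05] pred/10mm [-0.19 -0.23] rise 0.6
deckcorner flow [0.16 0.01] pred/10mm [0. 0.] rise -
```

View pics/m1.png

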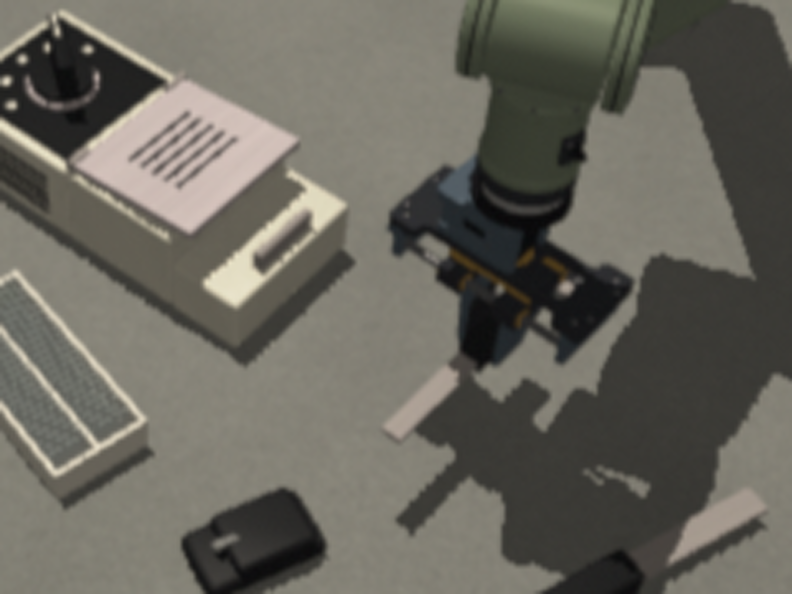

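```bash
python3 -m creep '[[1,-10,-1,30,0,0,0],[1,-10,-1,25,0,0,0],[1,0,0,12,0,0,0],[1,0,0,6,0,0,0],[1,0,0,0,0,0,0]]'
python3 -m creep '[[1,0,0,1.5,0,0,0],[1,0,0,1.5,0,0,0],[1,0,0,0,0,0,0]]'
python3 -c "
from h import *
need([502,325,5],[180,0,-170])"
```

```text
time_s: 20.98
ee_pos: [502.4, 324.0, 8.7]
ee_rot: [180.0, -0.0, -169.9]
force: [-0.2, -0.1, -1.1]
gripper_width: 23.8
time_s: 21.35
ee_pos: [502.7, 323.9, 5.7]
ee_rot: [180.0, 0.0, -169.8]
force: [0.7, 0.6, -1.8]
gripper_width: 24.0
t 21.35 pos [502.7 323.9   5.7] rot [ 180.     0.  -169.8] q [ 31.7  31.6 101.4   0.   47.  -68.5] F [ 0.7  0.6 -1.8] M [0.04 0.07 0.03] w 24.0
shift [0.5 1.3 0.7] turn [0.  0.  0.2] shift in target frame [0.5 1.3 0.7]
```

```bash
python3 -m creep '[[1,0,0,0.8,0,0,0],[1,0,0,0,0,0,0],[0.9,0,0,0,0,0,0],[0.6,0,0,0,0,0,0],[0.3,0,0,0,0,0,0]]'
python3 -m creep '[[0,0,0,0,0,0,0],[0,0,0,0,0,0,0],[0,0,0,0,0,0,0],[0,0,0,0,0,0,0]]'
python3 -m creep '[[0,0,0,-15,0,0,0],[0,0,0,-40,0,0,0],[0,0,0,-50,0,0,0],[0,0,0,-50,0,0,0],[0,0,0,-40,0,0,0]]'
python3 -m creep '[[0,60,0,0,0,0,0],[0,50,30,0,0,0,0],[0,40,40,0,0,0,0],[0,0,60,0,0,0,0],[0,0,0,0,0,0,0]]'
python3 - <<'E'
from h import *
from workcell import *
need([502,325,5],[180,0,-170])
f=grab_frame("scene");pickle.dump(f,open("scene9.pkl","wb"));cv2.imwrite("pics/n1.png",f["frame"][:,:,::-1]);lipmeasure(load("scene5"),f)
f=grab_frame("top");pickle.dump(f,open("top9.pkl","wb"));cv2.imwrite("pics/n2.png",f["frame"][:,:,::-1])
E
```

```text
time_s: 21.98
ee_pos: [502.8, 323.9, 4.7]
ee_rot: [180.0, 0.0, -169.8]
force: [0.0, -0.0, 0.2]
gripper_width: 40.9
time_s: 22.48
ee_pos: [502.7, 323.9, 4.7]
ee_rot: [180.0, 0.0, -169.8]
force: [-1.0, 0.8, -0.5]
gripper_width: 80.9
time_s: 23.1
ee_pos: [503.0, 324.0, 203.4]
ee_rot: [179.9, 0.2, -169.8]
force: [0.3, 0.7, -0.6]
gripper_width: 91.3
time_s: 23.72
ee_pos: [331.1, 428.5, 200.8]
ee_rot: [179.9, 0.1, -169.6]
force: [1.1, -0.3, -0.0]
gripper_width: 90.9
t 23.725 pos [331.1 428.5 200.8] rot [ 1.799e+02  1.000e-01 -1.696e+02] q [ 51.1  15.7  95.4   0.   68.7 -49.4] F [ 1.1 -0.3 -0. ] M [-0.01  0.04  0.06] w 90.9
shift [-149.  -133.2  195.8] turn [0.1 0.1 0.4] shift in target frame [-150.4 -131.6  195.8]
cornerL flow [-0.39 -2.77] pred/10mm [-0.29 -2.56] rise 10.9
cornerR flow [14.58 17.57] pred/10mm [-0.12 -2.55] rise -71.4
slotsF flow [ 0.16 -1.96] pred/10mm [-0.23 -1.81] rise 10.5
rear(-) flow [ 0.09 -0.02] pred/10mm [-0.19 -0.23] rise -1.5
deckcorner flow [0.36 0.04] pred/10mm [0. 0.] rise -
```

View pics/n1.png

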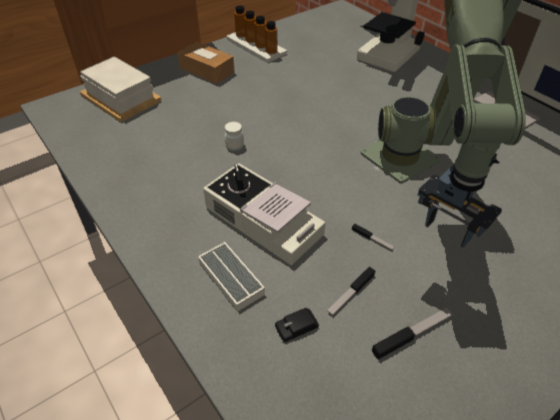

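View pics/n2.png

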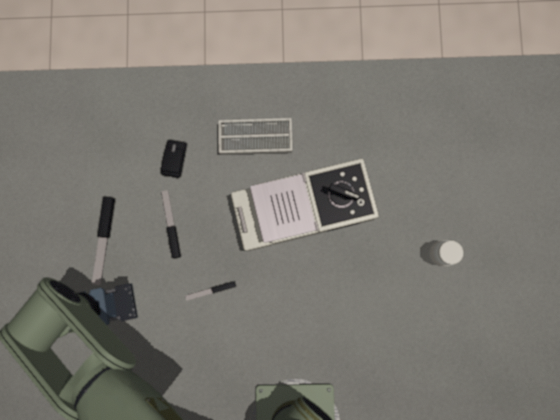

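Run:
```python
from h import *
from workcell import *
lipmeasure(load("scene"),load("scene9"))
a=load("top")["frame"].astype(int);b=load("top9")["frame"].astype(int);d=np.abs(a-b).sum(2)
for n,(x0,x1,y0,y1) in dict(tray=(212,298,112,160),mouse=(158,190,135,182),jar=(430,470,235,270)).items(): print(n,d[y0:y1,x0:x1].max(),d[y0:y1,x0:x1].mean())
crop(load("top9"),300,385,155,240,7,"pics/p.png")
```

```text
cornerL flow [-0.39 -2.36] pred/10mm [-0.29 -2.56] rise 9.3
cornerR flow [-0.   -2.51] pred/10mm [-0.12 -2.55] rise 9.8
slotsF flow [-0.15 -1.86] pred/10mm [-0.23 -1.81] rise 10.2
rear(-) flow [-0.04 -0.11] pred/10mm [-0.19 -0.23] rise 3.8
deckcorner flow [-0.17 -0.01] pred/10mm [0. 0.] rise -
tray 17 7.065406976744186
mouse 19 6.113031914893617
jar 19 7.355714285714286
```

View pics/p.png

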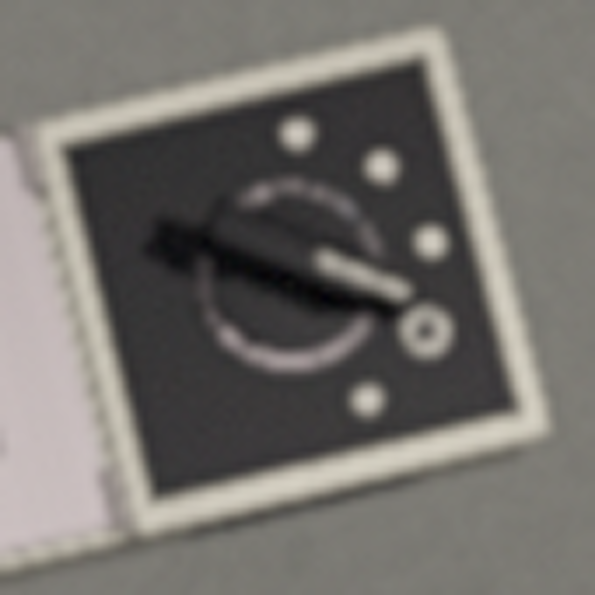

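The pointer is at the ring (the offset is parallax), the lip is up about 10 mm, and the bystanders have not moved. I hand in.

```bash
python3 -c "
from workcell import *
print(job_done(), state()['time_s'])"
```

```text
the job is handed in; nothing more can be done
the job is handed in; nothing more can be done
```

The job is handed in at about 24 s of the 72 s limit; no verdict was reported.

**What I did:**
- **Selector:** I turned the knob 72° clockwise, from the second click to the open-ring mark at the fourth.
- **Cover:** I levered it up with the middle-sized bar over the ridge, tip under the lip, without the gripper touching the cover.
- **Bar:** I laid it back flat where it had been and moved the arm clear.

**Last checks:**
- **Pointer:** it measured −126.2° against a nominal −126° right after the turn. In the last picture it still points at the ring.
- **Lip:** the last comparison with the starting picture put it 9.3 to 10.2 mm higher at three points. Earlier pictures with the bar withdrawn gave 9.5 to 10.9 mm, so "about 10 mm" is good to roughly 1 mm.
- **Bystanders:** the tray, mouse and jar look unchanged in the top view, beyond image noise.

**What failed or disagreed:**
- One tracked point, the right lip corner, gave nonsense whenever I used a reference picture in which the gripper covered it. I ignored those readings.
- The camera and the robot disagreed by 1 to 3 mm on the knob's position, so I pinched it slightly off centre. My first correction went the wrong way and side force rose to about 12 N before I corrected it.

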